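# Clear the tasting table into carton, tray and dish

### The job

The tasting is over, so sort the small things away: stand the tall and the short screw-cap bottle upright in the two free cells of the partitioned cardboard carton, one in each; stand both ceramic cups upright side by side on the round tray; and put the rubber bung in the square steel dish. Set the bottles and cups down rather than dropping them, and leave the preserving jar and the spoon where they are.

Things in the scene. Friction and masses are not known exactly. Their poses are not given: they have to be found in the camera images.
- tall_bottle_centre (a point): tall white plastic screw-cap bottle with a paper label, standing, 44 mm across and 115 mm tall; straight body up to 81 mm, then a shoulder and a white cap 27 mm across. The point is its centre, 57.5 mm above its foot; z is up along its axis.
- short_bottle_centre (a point): short amber glass screw-cap bottle with a paper label, standing, 40 mm across and 90 mm tall; straight body up to 56 mm, then a shoulder and a white cap 27 mm across. The point is its centre, 45 mm above its foot; z is up along its axis.
- cup_a_centre (a point): white ceramic tasting cup without a handle, standing open side up, 58 mm across and 60 mm tall, sides nearly straight above a foot of 40 mm; round, so any yaw. The point is its centre, 30 mm above its foot; z is up along its axis. The two cups are alike and interchangeable.
- cup_b_centre (a point): white ceramic tasting cup without a handle, standing open side up, 58 mm across and 60 mm tall, sides nearly straight above a foot of 40 mm; round, so any yaw. The point is its centre, 30 mm above its foot; z is up along its axis. The two cups are alike and interchangeable.
- bung_centre (a point): dark grey rubber bung standing on its narrow end, 36 mm across at the foot, 42 mm at the top, 34 mm tall, with a small hole in the middle of the top. The point is its centre, 17 mm above its foot; z is up along its axis.
- carton: low open cardboard carton, fixed, 72 mm (its x) by 208 mm (its y), 24 mm high; two partitions make a row of three cells along y, each 64 by 64 mm inside, floor 3 mm up. Origin: centre of the underside; cell centres at y = -68, 0, +68 mm. The middle cell already holds a white bottle like the tall one; the end cells are free. Fingers opening along the carton's x clear that bottle.
- round_tray: round white enamel serving tray with a dark blue edge, fixed, 200 mm across, edge 14 mm high (up to 18 mm with its bead), its flat inside 168 mm across and 4.5 mm above the table. The origin is at the centre of the underside; z is up.
- steel_dish: square shallow stainless steel dish, fixed, 150 by 150 mm and 22 mm high (25 mm with its rolled edge), walls 3 mm thick, inner floor 3 mm above the table. The origin is at the centre of the underside; x and y are along its sides, z is up.
- jar_centre (a point): squat glass preserving jar with a wire clip and an orange rubber ring, 80 mm across and 80 mm tall, a bystander. The point is 40 mm above its foot, on its axis.
- spoon_centre (a point): steel teaspoon lying on the table, 120 mm long along its x and at most 27 mm wide, 7 mm high, a bystander. The point is at its middle, 4 mm above the table.
Not all that is in view belongs to the job. What is shaped like the part that bears cup_b_centre but green is not meant. Leave any orange look-alike of the steel_dish alone.

How it is judged:
At the end, for the whole second after the job is handed in: A bottle stands upright (0.12 rad) on the floor of each end cell, within 20 mm of its centre each way; both cups stand upright (0.12 rad) on the tray within 68 mm of its centre; the bung rests on the dish's floor, within 60 mm of its centre each way; all at rest (((x of tall_bottle_centre in the frame of carton between -0.02 and 0.02 m and y of tall_bottle_centre in the frame of carton between 0.048 and 0.088 m and z of tall_bottle_centre in the frame of carton between 0.0535 and 0.0665 m and angle between each of tall_bottle_centre, short_bottle_centre's own z axis and vertical below 0.12 rad and x of short_bottle_centre in the frame of carton between -0.02 and 0.02 m and y of short_bottle_centre in the frame of carton between -0.088 and -0.048 m and z of short_bottle_centre in the frame of carton between 0.041 and 0.054 m) or (x of tall_bottle_centre in the frame of carton between -0.02 and 0.02 m and y of tall_bottle_centre in the frame of carton between -0.088 and -0.048 m and z of tall_bottle_centre in the frame of carton between 0.0535 and 0.0665 m and angle between each of tall_bottle_centre, short_bottle_centre's own z axis and vertical below 0.12 rad and x of short_bottle_centre in the frame of carton between -0.02 and 0.02 m and y of short_bottle_centre in the frame of carton between 0.048 and 0.088 m and z of short_bottle_centre in the frame of carton between 0.041 and 0.054 m)) and horizontal distance between each of cup_a_centre, cup_b_centre and round_tray below 0.068 m and angle between each of cup_a_centre, cup_b_centre's own z axis and vertical below 0.12 rad and z of cup_a_centre in the frame of round_tray between 0.03 and 0.042 m and z of cup_b_centre in the frame of round_tray between 0.03 and 0.042 m and x of bung_centre in the frame of steel_dish between -0.06 and 0.06 m and y of bung_centre in the frame of steel_dish between -0.06 and 0.06 m and z of bung_centre in the frame of steel_dish between 0.01 and 0.03 m and linear speed of each of tall_bottle, short_bottle, cup_a, cup_b, bung below 0.02 m/s); the robot touches nothing.
It fails at once if a bottle is dropped: out of the fingers while more than 30 mm above its standing height on the table ((height (world z) of tall_bottle_centre above 0.0875 m and contact force between the fingers and tall_bottle below 0.02 N) or (height (world z) of short_bottle_centre above 0.075 m and contact force between the fingers and short_bottle below 0.02 N)).
It fails at once if a cup is dropped: out of the fingers while more than 30 mm above its standing height on the table ((height (world z) of cup_a_centre above 0.06 m and contact force between the fingers and cup_a below 0.02 N) or (height (world z) of cup_b_centre above 0.06 m and contact force between the fingers and cup_b below 0.02 N)).
It fails at once if the preserving jar is pushed more than 25 mm or knocked over (distance of jar_centre from where it was at the start of the episode above 0.025 m or angle between jar_centre's own z axis and vertical above 0.4 rad).
It fails at once if the spoon is pushed more than 25 mm or knocked over (distance of spoon_centre from where it was at the start of the episode above 0.025 m or angle between spoon_centre's own z axis and vertical above 0.4 rad).
It also fails if it takes over 136 s, if anything falls off the work surface, if the arm or the gripper's body presses on something with over 40 N, if the wrist force passes 120 N, or if a joint passes its speed limit or range.

### The arm

A 7-joint arm with a two-finger parallel gripper is mounted at the origin on the work surface. World frame = base frame: x ahead of the robot, y to its left, z up, the work surface at z = 0. Lengths are in m, angles in rad, forces in N, time in s.
With the tool pointing down it reaches from about 0.4 to 0.9 m from the base axis. Payload 5.5 kg.
Tool frame: the origin (TCP) lies between the finger pads; the fingertips stand 17 mm ahead of it and the grasp point (between the pads) lies 2 mm behind it (env.finger_overhang is the distance from the TCP to the fingertips, in m); x points along the fingers, y is the direction in which the jaws open and shut, and the axes are right-handed (so a half turn about x gives the same grasp; the last joint's range is limited). The gripper opens to 85 mm and grips with 20 to 120 N. Pads are 22 mm wide; open, the fingers measure 114 mm over their backs; the gripper's body (76 mm by 85 mm) begins 54 mm behind the grasp point. The pads swing forward as they close: fully open they stand 13 mm farther back than shut.
Start: joints at [1.612, 0.501, -0.427, 1.55, 0.221, 1.138, -0.21], TCP at [0.143, -0.634, 0.248] pointing down, gripper open.
Joint ranges: [-2.88, 2.88], [-0.31, 2.03], [-1.54, 1.56], [0.2, 2.42], [-1.41, 4.55], [0.19, 2.02], [-2.57, 2.57]. Speed limits (rad/s): [2.57, 2.57, 3.14, 3.14, 3.14, 3.14, 3.14].

### API

Orientations are given as [roll, pitch, yaw] about the fixed x, y, z axes, in that order (R = Rz(yaw) Ry(pitch) Rx(roll)).
In Python, from bench import env gives the robot as it stands.
- The arm moves only by the tool carry_out, never from a script. Its argument "moves" is a list that holds one entry, the list of rows, each a list of 7 numbers: the shift along the world's x, y, z in m, then the turn, a rotation vector about the world's x, y, z in degrees, then the opening in per cent of the stroke, from 0 (shut) to 100 (fully open). A call has 1 to 20 rows; each row is the pose to reach, as a shift and turn from the pose commanded when the call began; what a row does not reach only later rows make up. A row lasts 1/12 s, in which the tool goes at most 41.7 mm and 7.16 degrees, less where a joint would pass 70% of its speed; a pose out of reach is approached as far as the arm can. A call with a gripper value outside its range is refused whole. The fingers move at their own pace and stop on an object; "squeeze" is the grip in N (left out, the last holds). Time passes only in rows, so rows that repeat a pose let the fingers close. It gives the time, the measured TCP pose, the force and the opening at its end, in the units of the state.
- env.read_state(): the state, without advancing time (a new reading comes with each control period).
- env.get_image(name): name is "scene" or "top"; returns a dict with "img" (384x512x3 uint8, red, green, blue), "fx", "fy", "cx", "cy" (pixels), "dist_coeffs" ([k1, k2, p1, p2, k3] as OpenCV has them; the pictures are not rectified), "view" (4x4, takes a point from world to camera coordinates). Camera axes: x right, y down, z forward; pixel columns grow to the right and rows downward; lengths in m; the calibration is good to about 2 mm. A picture is of the moment at which its call begins. There is no depth.
- env.finish_job(): hands the job in, once; it reports no verdict.
The state is a dict: "time": time; "joint_positions": joint angles; "qvel": joint speeds; "tau": joint torques, N m; "ee_pos": TCP position; "orientation": TCP orientation; "wrist_force": force on the tool from outside, world axes, zero at the start; "ft_torque": the same for the moment, N m; "grip_width": finger opening in m.
Only numpy, scipy, OpenCV 4.12 (cv2) and the standard library are available. Lean on these libraries where they do the work, as an engineer would, in place of code of your own. Each camera call takes 0.05 s, during which the arm holds its last target. There are 200 camera calls.

## Working session

There is one attempt and no reset: what is moved stays moved. The work goes in short steps, Python scripts to look and compute and a tool call to move; the robot and the scene stay as the last step left them, time stands still between calls to the robot, and variables do not carry over. Pictures are saved under pics/ and viewed, about 12 in all and at most 16, crops included, and the job is handed in when it is done.

Besides the shell and the picture viewer there is one more tool, called after "Request:" as a command line: name --argument value ..., lists and objects as JSON in quotes. carry_out: Moves the arm, as the interface text tells. Its arguments: {"type":"object","properties":{"moves":{"type":"array","items":{"type":"array","items":{"type":"array","items":{"type":"number"}}}},"squeeze":{"type":"number"}},"required":["moves"]}

```bash
mkdir -p pics; ls; python3 - <<'E'
from bench import env
import cv2,numpy as np
for n in("top","scene"):
    d=env.get_image(n); cv2.imwrite(f"pics/{n}0.png",cv2.cvtColor(d["img"],cv2.COLOR_RGB2BGR))
    V=np.array(d["view"]);print(n,d["fx"],d["fy"],d["cx"],d["cy"],d["dist_coeffs"],"\n",V.round(3),(-V[:3,:3].T@V[:3,3]).round(3))
print(env.read_state(),env.finger_overhang)
E
```

```text
pics
top 429.7397896615342 429.7397896615342 260.96074774976296 192.34385004002027 [-0.02551351  0.          0.          0.          0.        ] 
 [[ 0.024 -1.     0.009 -0.011]
 [-0.983 -0.025 -0.184  0.509]
 [ 0.184 -0.005 -0.983  1.01 ]
 [ 0.     0.     0.     1.   ]] [0.315 0.007 1.086]
scene 421.70859112544184 421.70859112544184 245.37421847613763 193.72511716645434 [-0.02125869  0.          0.          0.          0.        ] 
 [[-0.687  0.727 -0.01   0.355]
 [ 0.566  0.527 -0.634 -0.248]
 [-0.456 -0.441 -0.773  1.572]
 [ 0.     0.     0.     1.   ]] [1.101 0.566 1.061]
{'time': 0.1, 'joint_positions': array([ 1.61214756,  0.50176158, -0.42681572,  1.55133815,  0.22081478,
        1.13834546, -0.21031043]), 'qvel': array([ 0.00064146, -0.00084762, -0.00341391, -0.00066019, -0.0009256 ,
       -0.00188078, -0.00034033]), 'tau': array([-1.10371932e-02, -5.70815992e+01, -5.83837420e+00, -2.81751555e+01,
        1.05200193e-02,  5.53131744e-03, -3.76320969e-06]), 'ee_pos': array([ 0.14284677, -0.63348809,  0.24736214]), 'orientation': array([-1.59595526,  1.56900219,  1.76753604]), 'wrist_force': array([-0.38436456,  0.37111628,  0.77373216]), 'ft_torque': array([ 0.02853095,  0.04517967, -0.00138602]), 'grip_width': 0.08531626342621822} 0.017
```

View pics/top0.png

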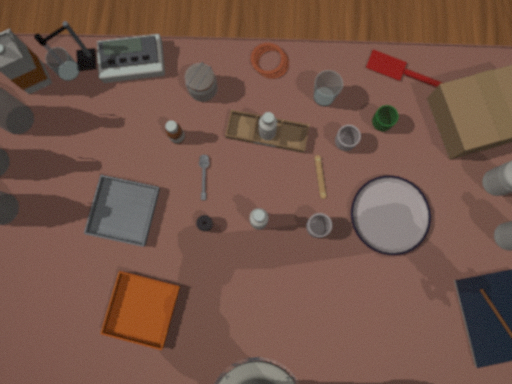

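View pics/scene0.png

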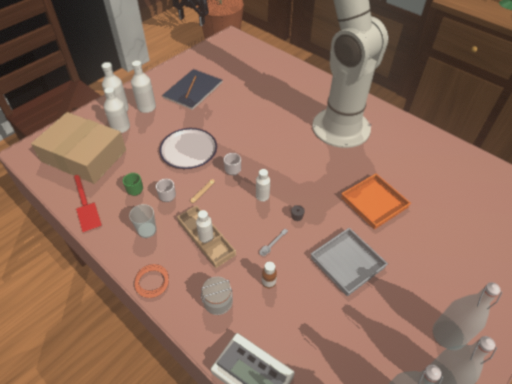

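Overview. In the top picture the parts are at these pixels:
- Tall bottle (259,217), amber bottle (174,130) and bung (204,223).
- Cups (348,136) and (319,226). The green decoy cup is at (385,118).
- Carton (268,130), tray (391,214), grey dish (124,210) and the orange decoy dish (142,310).
- Jar (200,82) and spoon (204,178).

A zoom will help pick the masks.

```bash
cat > h.py <<'E'
from bench import env
import cv2,numpy as np
def cam(n):
    d=env.get_image(n); d["K"]=np.array([[d["fx"],0,d["cx"]],[0,d["fy"],d["cy"]],[0,0,1.]]); d["V"]=np.array(d["view"]); d["D"]=np.array(d["dist_coeffs"]); return d
def ray(d,uv,z):
    p=cv2.undistortPoints(np.array(uv,float).reshape(-1,1,2),d["K"],d["D"]).reshape(-1,2)
    R,t=d["V"][:3,:3],d["V"][:3,3]; c=-R.T@t
    r=np.c_[p,np.ones(len(p))]@R
    return c+r*((z-c[2])/r[:,2])[:,None]
def proj(d,P):
    return cv2.projectPoints(np.array(P,float).reshape(-1,1,3),cv2.Rodrigues(d["V"][:3,:3])[0],d["V"][:3,3],d["K"],d["D"])[0].reshape(-1,2)
def crop(d,name,x,y,w,h,s):
    im=cv2.resize(d["img"][y:y+h,x:x+w],None,fx=s,fy=s,interpolation=cv2.INTER_CUBIC)
    cv2.imwrite(f"pics/{name}.png",cv2.cvtColor(im,cv2.COLOR_RGB2BGR))
E
python3 - <<'E'
from h import *
d=cam("top"); crop(d,"z1",80,100,200,150,4); crop(d,"z2",240,90,200,150,4)
E
```

```text
(no output)
```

View pics/z1.png

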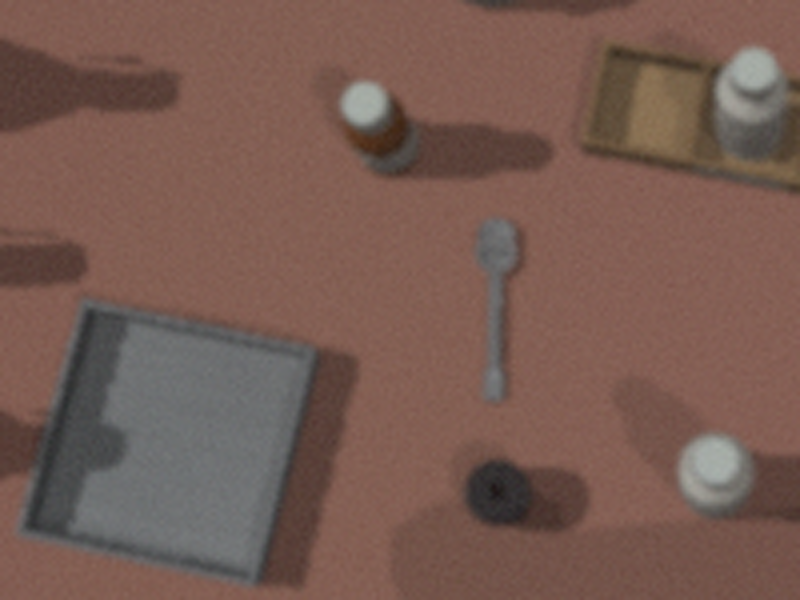

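View pics/z2.png

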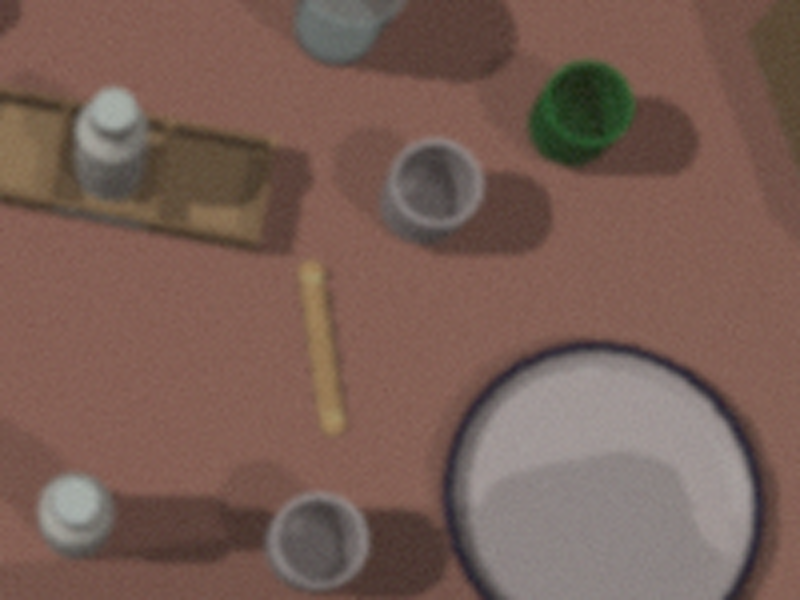

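The zooms give clear rim and cap centres. In z1: amber cap (366,104), tall cap (717,463), bung (499,491), and the dish corners. In z2: cup rims (435,189) and (319,541), the carton's right end, and the tray. Next I'll measure these by mask, cast rays at the known heights, and check against the scene view.

```bash
cat > m.py <<'E'
from h import *
d=cam("top"); s=cam("scene")
def blob(im,mask,seed,r):
    m=np.zeros(mask.shape,np.uint8); cv2.circle(m,tuple(int(round(v)) for v in seed),r,255,-1)
    m=cv2.bitwise_and(mask,m); c=max(cv2.findContours(m,cv2.RETR_EXTERNAL,cv2.CHAIN_APPROX_NONE)[0],key=cv2.contourArea); return c
hsv=lambda d:cv2.cvtColor(cv2.GaussianBlur(d["img"],(3,3),0),cv2.COLOR_RGB2HSV)
H=hsv(d)
f=lambda ox,oy,P:[((x+.5)/4-.5+ox,(y+.5)/4-.5+oy) for x,y in P]
dish=f(80,100,[(85,303),(318,350),(258,582),(22,532)])
P=ray(d,dish,.025); print("dish",P.round(3).tolist(),P.mean(0).round(4),[round(np.linalg.norm(P[i]-P[i-1]),3) for i in range(4)],np.degrees(np.arctan2(*(P[1]-P[2])[1::-1])).round(1))
car=f(80,100,[(603,42),(583,150)])+f(240,90,[(263,243),(278,142)])
P=ray(d,car,.024); print("carton",P.round(3).tolist(),P.mean(0).round(4),[round(np.linalg.norm(P[i]-P[i-1]),3) for i in range(4)],np.degrees(np.arctan2(*(P[0]-P[3])[1::-1])).round(1))
b=cv2.inRange(H,(100,60,0),(140,255,110))
c=blob(d,b,(391,214),46); e=cv2.fitEllipse(cv2.convexHull(c)); print("tray",e,ray(d,[e[0]],.017))
tops={"tall":(258.9,215.4,.115),"short":(171.1,125.6,.090),"bung":(204.4,222.4,.034),"cupA":(348.3,136.9,.06),"cupB":(319.4,224.9,.06)}
for n,(u,v,z) in tops.items():
    p=ray(d,[(u,v)],z); print(n,p[0].round(4),"r",np.hypot(p[0,0],p[0,1]).round(3),"scene px",proj(s,p).round(1))
P=ray(d,f(80,100,[(498,222),(494,398)]),.004);print("spoon",P.round(3).tolist()); print("jar",ray(d,[(199,73)],.08).round(3)); print("glass",ray(d,[(328,82)],.09).round(3),"green",ray(d,[(387.5,116)],.06).round(3))
crop(s,"s1",140,130,200,150,4)
E
python3 m.py
```

```text
dish [[0.547, 0.408, 0.025], [0.521, 0.258, 0.025], [0.375, 0.285, 0.025], [0.401, 0.434, 0.025]] [0.4609 0.3461 0.025 ] [np.float64(0.148), np.float64(0.152), np.float64(0.148), np.float64(0.151)] -10.6
carton [[0.73, 0.086, 0.024], [0.656, 0.097, 0.024], [0.626, -0.11, 0.024], [0.695, -0.119, 0.024]] [ 0.6767 -0.0115  0.024 ] [np.float64(0.209), np.float64(0.074), np.float64(0.209), np.float64(0.069)] 80.2Traceback (most recent call last):
  File "m.py", line 14, in <module>
    c=blob(d,b,(391,214),46); e=cv2.fitEllipse(cv2.convexHull(c)); print("tray",e,ray(d,[e[0]],.017))
  File "m.py", line 5, in blob
    m=cv2.bitwise_and(mask,m); c=max(cv2.findContours(m,cv2.RETR_EXTERNAL,cv2.CHAIN_APPROX_NONE)[0],key=cv2.contourArea); return c
                                 ~~~^^^^^^^^^^^^^^^^^^^^^^^^^^^^^^^^^^^^^^^^^^^^^^^^^^^^^^^^^^^^^^^^^^^^^^^^^^^^^^^^^^^^
ValueError: max() iterable argument is empty
```

```bash
sed -i 's/^b=cv2.inRange.*/I=cv2.GaussianBlur(d["img"],(3,3),0).astype(int); b=((I[...,2]>=I[...,0]-12)*255).astype(np.uint8)/' m.py; python3 m.py
```

```text
dish [[0.547, 0.408, 0.025], [0.521, 0.258, 0.025], [0.375, 0.285, 0.025], [0.401, 0.434, 0.025]] [0.4609 0.3461 0.025 ] [np.float64(0.148), np.float64(0.152), np.float64(0.148), np.float64(0.151)] -10.6
carton [[0.73, 0.086, 0.024], [0.656, 0.097, 0.024], [0.626, -0.11, 0.024], [0.695, -0.119, 0.024]] [ 0.6767 -0.0115  0.024 ] [np.float64(0.209), np.float64(0.074), np.float64(0.209), np.float64(0.069)] 80.2
tray ((390.630859375, 215.01248168945312), (77.00826263427734, 81.8525161743164), 129.41514587402344) [[ 0.46536952 -0.326573    0.017     ]]
tall [0.4433 0.0054 0.115 ] r 0.443 scene px [[263.1 171.5]]
short [0.6608 0.2239 0.09  ] r 0.698 scene px [[269.6 265.1]]
bung [0.4333 0.1388 0.034 ] r 0.455 scene px [[297.2 209.6]]
cupA [ 0.6536 -0.2131  0.06  ] r 0.687 scene px [[166.  184.6]]
cupB [ 0.4312 -0.1404  0.06  ] r 0.454 scene px [[232.2 158.5]]
spoon [[0.612, 0.152, 0.004], [0.496, 0.149, 0.004]]
jar [[0.805 0.165 0.08 ]]
glass [[ 0.785 -0.158  0.09 ]] green [[ 0.712 -0.314  0.06 ]]
```

View pics/s1.png

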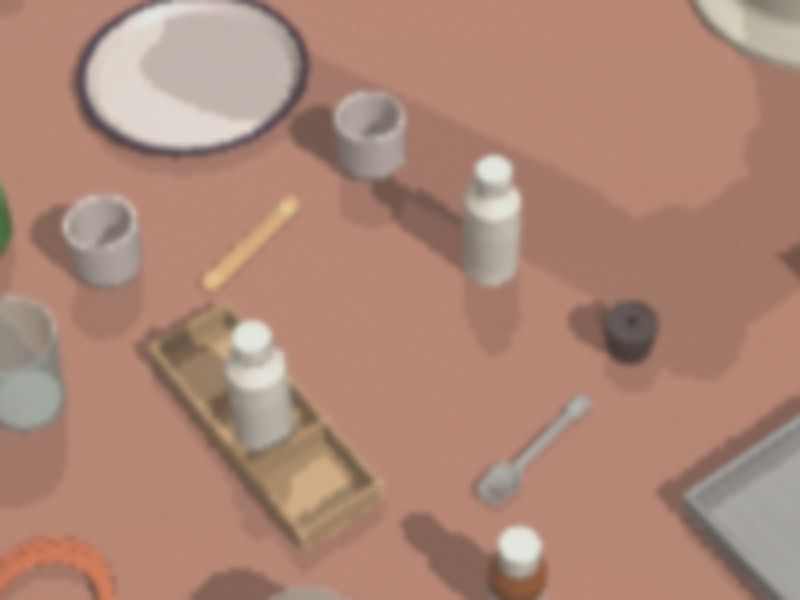

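Measured sizes agree with the specs: dish 148–152 mm, carton 209 × 69–74 mm. The scene-view positions agree to about 1 px for the caps, cups and bung. Next, the middle bottle as a carton check, and the turn needed for jaws along the carton's x.

```bash
python3 - <<'E'
from h import *
from scipy.spatial.transform import Rotation as R
d=cam("top");s=cam("scene")
print("mid bottle",ray(d,[(268.1,117.1)],.118),ray(s,[(202.9,214.6)],.118))
print("tray scene",ray(s,[(188,148.8)],.017), "carton corners in scene crop px", ((proj(s,[[.73,.086,.024],[.656,.097,.024],[.626,-.11,.024],[.695,-.119,.024]])-[140,130])*4).round())
st=env.read_state(); C=R.from_euler("xyz",st["orientation"]); print(C.as_matrix().round(3))
for a in(-9.8,170.2):
    y=np.array([np.cos(np.radians(a)),np.sin(np.radians(a)),0]);x=np.array([0,0,-1.]);T=R.from_matrix(np.c_[x,y,np.cross(x,y)])
    print(a,(T*C.inv()).as_rotvec(degrees=True).round(2))
E
```

```text
mid bottle [[ 0.67825462 -0.01064121  0.118     ]] [[ 0.68024599 -0.00717232  0.118     ]]
tray scene [[ 0.4744924  -0.31815425  0.017     ]] carton corners in scene crop px [[302. 533.]
 [387. 476.]
 [223. 297.]
 [149. 343.]]
[[ 0.     0.22  -0.976]
 [ 0.    -0.976 -0.22 ]
 [-1.    -0.    -0.   ]]
-9.8 [-1.000e-02 -0.000e+00  6.749e+01]
170.2 [-0.0000e+00  1.0000e-02 -1.1251e+02]
```

Request:
carry_out --moves '[[[0.128,0.105,0,0,0,16.9,100],[0.256,0.21,0,0,0,33.8,100],[0.256,0.21,0,0,0,33.8,100],[0.256,0.21,0,0,0,33.8,100],[0.256,0.21,0,0,0,33.8,100],[0.256,0.21,0,0,0,33.8,100],[0.256,0.21,0,0,0,33.8,100],[0.256,0.21,0,0,0,33.8,100],[0.256,0.21,0,0,0,33.8,100],[0.511,0.42,0,0,0,67.5,100],[0.511,0.42,0,0,0,67.5,100],[0.511,0.42,0,0,0,67.5,100],[0.511,0.42,0,0,0,67.5,100],[0.511,0.42,0,0,0,67.5,100],[0.511,0.42,0,0,0,67.5,100],[0.511,0.42,0,0,0,67.5,100],[0.511,0.42,0,0,0,67.5,100],[0.511,0.42,0,0,0,67.5,100],[0.511,0.42,0,0,0,67.5,100],[0.511,0.42,0,0,0,67.5,100]]]' --squeeze 30

```text
time: 2.12
ee_pos: [0.6537, -0.2145, 0.2479]
orientation: [-0.885, 1.57, -2.627]
wrist_force: [0.3, -0.2, -0.2]
grip_width: 0.0855
```

Request:
carry_out --moves '[[[0,0,-0.04,0,0,0,100],[0,0,-0.08,0,0,0,100],[0,0,-0.12,0,0,0,100],[0,0,-0.15,0,0,0,100],[0,0,-0.175,0,0,0,100],[0,0,-0.195,0,0,0,100],[0,0,-0.21,0,0,0,100],[0,0,-0.21,0,0,0,100],[0,0,-0.21,0,0,0,60],[0,0,-0.21,0,0,0,55],[0,0,-0.21,0,0,0,50],[0,0,-0.21,0,0,0,40],[0,0,-0.21,0,0,0,40],[0,0,-0.21,0,0,0,40],[0,0,-0.21,0,0,0,40],[0,0,-0.21,0,0,0,40]]]' --squeeze 30

```text
time: 3.45
ee_pos: [0.656, -0.2149, 0.0409]
orientation: [1.318, 1.566, -0.424]
wrist_force: [1.2, -1.4, 6.8]
grip_width: 0.0574
```

Request:
carry_out --moves '[[[0,0,0.02,0,0,0,40],[0,0,0.045,0,0,0,40],[0,0,0.075,0,0,0,40],[-0.01,-0.008,0.1,0,0,0,40],[-0.03,-0.024,0.11,0,0,0,40],[-0.05,-0.04,0.11,0,0,0,40],[-0.075,-0.06,0.11,0,0,0,40],[-0.1,-0.08,0.11,0,0,0,40],[-0.125,-0.1,0.11,0,0,0,40],[-0.15,-0.12,0.11,0,0,0,40],[-0.17,-0.136,0.11,0,0,0,40],[-0.182,-0.145,0.1,0,0,0,40],[-0.187,-0.149,0.08,0,0,0,40],[-0.187,-0.149,0.06,0,0,0,40],[-0.187,-0.149,0.045,0,0,0,40],[-0.187,-0.149,0.032,0,0,0,40],[-0.187,-0.149,0.022,0,0,0,40],[-0.187,-0.149,0.015,0,0,0,40],[-0.187,-0.149,0.015,0,0,0,40],[-0.187,-0.149,0.015,0,0,0,40]]]'

```text
time: 5.12
ee_pos: [0.4676, -0.3625, 0.0532]
orientation: [3.072, 1.57, 1.331]
wrist_force: [0.5, -0.6, -1.2]
grip_width: 0.0573
```

```bash
python3 - <<'E'
from h import *
d=cam("scene"); crop(d,"s2",120,90,200,150,4)
E
```

```text
(no output)
```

View pics/s2.png

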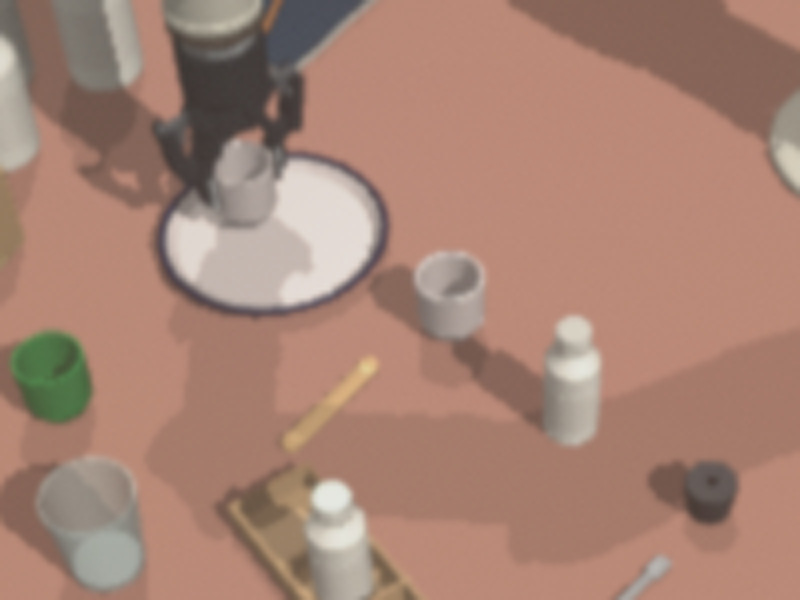

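The cup is held upright over the far-left part of the tray (crop 245,185). The other objects have not moved. Lowering.

Request:
carry_out --moves '[[[0,0,-0.004,0,0,0,40],[0,0,-0.007,0,0,0,40],[0,0,-0.0085,0,0,0,40],[0,0,-0.009,0,0,0,40],[0,0,-0.009,0,0,0,40]]]'

```text
time: 5.58
ee_pos: [0.4671, -0.3633, 0.0448]
orientation: [0.257, 1.57, -1.484]
wrist_force: [-0.5, 0.5, 2.9]
grip_width: 0.0575
```

Request:
carry_out --moves '[[[0,0,0,0,0,0,75],[0,0,0,0,0,0,80],[0,0,0,0,0,0,100],[0,0,0,0,0,0,100],[0,0,0.03,0,0,0,100],[0,0,0.07,0,0,0,100],[0,0,0.1,0,0,0,100],[-0.007,0.04,0.1,0,0,0,100],[-0.014,0.08,0.1,0,0,0,100],[-0.02,0.12,0.1,0,0,0,100],[-0.026,0.16,0.1,0,0,0,100],[-0.032,0.2,0.1,0,0,0,100],[-0.036,0.222,0.1,0,0,0,100],[-0.036,0.222,0.1,0,0,0,100],[-0.036,0.222,0.07,0,0,0,100],[-0.036,0.222,0.04,0,0,0,100],[-0.036,0.222,0.015,0,0,0,100],[-0.036,0.222,-0.006,0,0,0,100],[-0.036,0.222,-0.006,0,0,0,100],[-0.036,0.222,-0.006,0,0,0,100]]]'

```text
time: 7.25
ee_pos: [0.4305, -0.1409, 0.0377]
orientation: [-1.901, 1.569, 2.641]
wrist_force: [0.2, 0.2, 0.6]
grip_width: 0.0855
```

Request:
carry_out --moves '[[[0,0,0,0,0,0,60],[0,0,0,0,0,0,55],[0,0,0,0,0,0,50],[0,0,0,0,0,0,40],[0,0,0,0,0,0,40],[0,0,0,0,0,0,40],[0,0,0,0,0,0,40],[0,0,0,0,0,0,40]]]' --squeeze 30

```text
time: 7.92
ee_pos: [0.4323, -0.1416, 0.0398]
orientation: [1.217, 1.568, -0.525]
wrist_force: [0.0, 0.3, 5.9]
grip_width: 0.0568
```

Request:
carry_out --moves '[[[0,0,0.015,0,0,0,40],[0,0,0.035,0,0,0,40],[0,0,0.055,0,0,0,40],[0.003,-0.012,0.065,0,0,0,40],[0.008,-0.032,0.065,0,0,0,40],[0.014,-0.055,0.065,0,0,0,40],[0.02,-0.08,0.065,0,0,0,40],[0.026,-0.105,0.065,0,0,0,40],[0.032,-0.128,0.065,0,0,0,40],[0.035,-0.14,0.06,0,0,0,40],[0.036,-0.144,0.045,0,0,0,40],[0.036,-0.144,0.033,0,0,0,40],[0.036,-0.144,0.022,0,0,0,40],[0.036,-0.144,0.014,0,0,0,40],[0.036,-0.144,0.01,0,0,0,40],[0.036,-0.144,0.0075,0,0,0,40],[0.036,-0.144,0.006,0,0,0,40],[0.036,-0.144,0.0055,0,0,0,40],[0.036,-0.144,0.0055,0,0,0,40]]]'

```text
time: 9.5
ee_pos: [0.4674, -0.2849, 0.0442]
orientation: [1.28, 1.57, -0.461]
wrist_force: [-0.4, -0.0, -1.9]
grip_width: 0.0562
```

Request:
carry_out --moves '[[[0,0,-0.0015,0,0,0,40],[0,0,-0.0025,0,0,0,40],[0,0,-0.0025,0,0,0,40]]]'

```text
time: 9.75
ee_pos: [0.4677, -0.2851, 0.0437]
orientation: [0.228, 1.569, -1.514]
wrist_force: [-5.3, 2.5, 18.3]
grip_width: 0.0561
```

```bash
python3 - <<'E'
from h import *
d=cam("scene"); crop(d,"s3",140,90,100,75,6)
print(env.read_state()["wrist_force"],env.read_state()["grip_width"])
E
```

```text
[-5.34300141  3.39014403 18.45421447] 0.0564294762233791
```

View pics/s3.png

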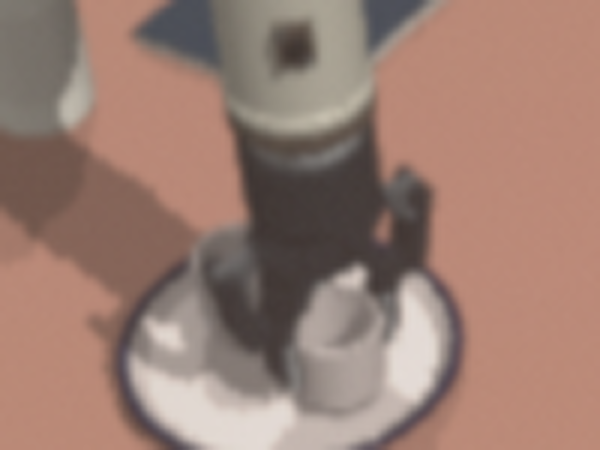

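The second cup stands upright on the tray next to the first, pressed down at 18 N. I'll relieve the force, release, and go above the tall bottle.

Request:
carry_out --moves '[[[0,0,0.0015,0,0,0,40],[0,0,0.0015,0,0,0,75],[0,0,0.0015,0,0,0,85],[0,0,0.0015,0,0,0,100],[0,0,0.0015,0,0,0,100],[0,0,0.03,0,0,0,100],[0,0,0.065,0,0,0,100],[0,0,0.105,0,0,0,100],[0,0,0.15,0,0,0,100],[-0.003,0.04,0.15,0,0,0,100],[-0.006,0.08,0.15,0,0,0,100],[-0.01,0.12,0.15,0,0,0,100],[-0.013,0.16,0.15,0,0,0,100],[-0.016,0.2,0.15,0,0,0,100],[-0.019,0.24,0.15,0,0,0,100],[-0.022,0.275,0.15,0,0,0,100],[-0.024,0.29,0.15,0,0,0,100],[-0.024,0.29,0.15,0,0,0,100]]]'

```text
time: 11.3
ee_pos: [0.4424, 0.0094, 0.1917]
orientation: [2.618, 1.57, 0.884]
wrist_force: [-0.2, 0.0, 0.7]
grip_width: 0.0855
```

Request:
carry_out --moves '[[[0,0,-0.03,0,0,0,100],[0,0,-0.06,0,0,0,100],[0,0,-0.09,0,0,0,100],[0,0,-0.11,0,0,0,100],[0,0,-0.125,0,0,0,100],[0,0,-0.126,0,0,0,100],[0,0,-0.126,0,0,0,100],[0,0,-0.126,0,0,0,60],[0,0,-0.126,0,0,0,55],[0,0,-0.126,0,0,0,45],[0,0,-0.126,0,0,0,35],[0,0,-0.126,0,0,0,30],[0,0,-0.126,0,0,0,30],[0,0,-0.126,0,0,0,30],[0,0,-0.126,0,0,0,30],[0,0,-0.126,0,0,0,30],[0,0,-0.126,0,0,0,30]]]' --squeeze 30

```text
time: 12.72
ee_pos: [0.4442, 0.0047, 0.0664]
orientation: [1.373, 1.568, -0.369]
wrist_force: [-0.4, -0.5, 6.7]
grip_width: 0.0431
```

Request:
carry_out --moves '[[[0,0,0.015,0,0,0,30],[0,0,0.035,0,0,0,30],[0,0,0.06,0,0,0,30],[0.01,-0.01,0.08,0,0,0,30],[0.025,-0.025,0.085,0,0,0,30],[0.045,-0.045,0.085,0,0,0,30],[0.065,-0.062,0.085,0,0,0,30],[0.088,-0.074,0.085,0,0,0,30],[0.113,-0.081,0.085,0,0,0,30],[0.14,-0.083,0.085,0,0,0,30],[0.165,-0.083,0.085,0,0,0,30],[0.19,-0.083,0.085,0,0,0,30],[0.21,-0.083,0.085,0,0,0,30],[0.22,-0.083,0.08,0,0,0,30],[0.223,-0.083,0.07,0,0,0,30],[0.223,-0.083,0.06,0,0,0,30],[0.223,-0.083,0.05,0,0,0,30],[0.223,-0.083,0.04,0,0,0,30],[0.223,-0.083,0.035,0,0,0,30],[0.223,-0.083,0.035,0,0,0,30]]]'

```text
time: 14.38
ee_pos: [0.664, -0.0784, 0.0982]
orientation: [-1.406, 1.567, 3.135]
wrist_force: [-0.6, -0.3, -1.9]
grip_width: 0.0432
```

```bash
python3 - <<'E'
from h import *
d=cam("scene"); crop(d,"s4",150,140,100,75,7)
E
```

```text
(no output)
```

View pics/s4.png

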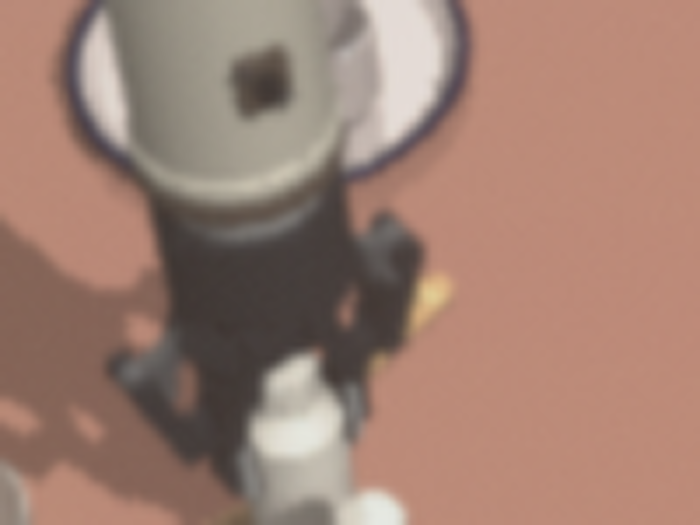

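The bottle hangs over the free cell, maybe leaning a degree or two; the middle bottle's cap shows in front of it. Lowering.

Request:
carry_out --moves '[[[0,0,-0.008,0,0,0,30],[0,0,-0.016,0,0,0,30],[0,0,-0.022,0,0,0,30],[0,0,-0.026,0,0,0,30],[0,0,-0.028,0,0,0,30],[0,0,-0.0295,0,0,0,30],[0,0,-0.0295,0,0,0,30]]]'

```text
time: 15.02
ee_pos: [0.6659, -0.078, 0.0705]
orientation: [-1.945, 1.57, 2.597]
wrist_force: [0.4, 0.4, -1.7]
grip_width: 0.0431
```

Request:
carry_out --moves '[[[0,0,-0.001,0,0,0,30],[0,0,-0.002,0,0,0,30],[0,0,-0.002,0,0,0,30]]]'

```text
time: 15.27
ee_pos: [0.6665, -0.0779, 0.0696]
orientation: [1.651, 1.57, -0.091]
wrist_force: [-1.0, 0.5, 1.0]
grip_width: 0.0433
```

Request:
carry_out --moves '[[[0,0,0,0,0,0,55],[0,0,0,0,0,0,60],[0,0,0,0,0,0,75],[0,0,0,0,0,0,80],[0,0,0,0,0,0,80],[0,0,0.03,0,0,0,80],[0,0,0.07,0,0,0,80],[0,0,0.11,0,0,0,80],[0,0,0.15,0,0,0,80],[0,0.04,0.15,0,0,0,100],[0,0.08,0.15,0,0,0,100],[0,0.12,0.15,0,0,0,100],[0,0.16,0.15,0,0,0,100],[0,0.2,0.15,0,0,0,100],[0,0.24,0.15,0,0,0,100],[-0.003,0.28,0.15,0,0,0,100],[-0.005,0.302,0.15,0,0,0,100],[-0.005,0.302,0.15,0,0,0,100],[-0.005,0.302,0.15,0,0,0,100]]]'

```text
time: 16.85
ee_pos: [0.6599, 0.2269, 0.2189]
orientation: [-2.673, 1.57, 1.873]
wrist_force: [-0.1, -1.5, -0.5]
grip_width: 0.0858
```

```bash
python3 - <<'E'
from h import *
d=cam("scene"); crop(d,"s5",140,90,160,120,5)
E
```

```text
(no output)
```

View pics/s5.png

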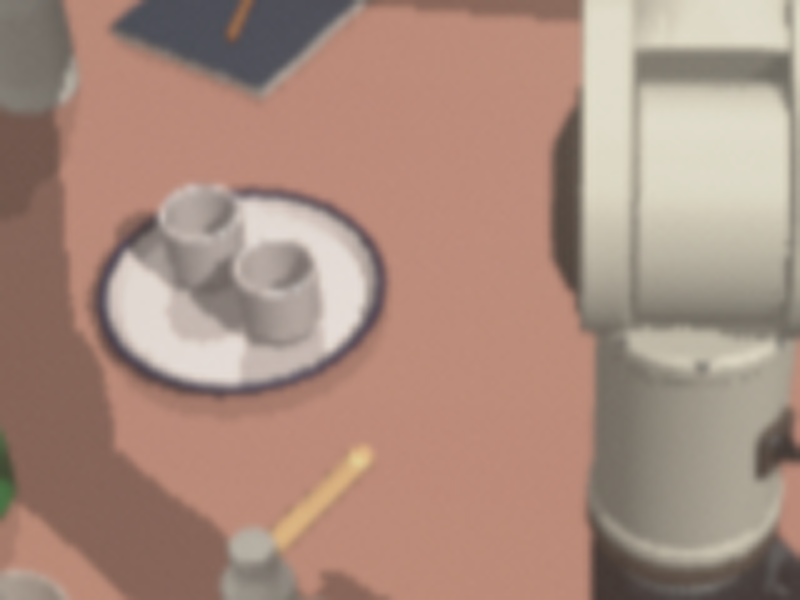

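Both cups stand upright on the tray (crop 200,235 and 275,290). The tall bottle stands in its cell, with its cap at crop (250,545). Now the short bottle.

Request:
carry_out --moves '[[[0,0,-0.04,0,0,0,100],[0,0,-0.075,0,0,0,100],[0,0,-0.11,0,0,0,100],[0,0,-0.14,0,0,0,100],[0,0,-0.16,0,0,0,100],[0,0,-0.1755,0,0,0,100],[0,0,-0.1755,0,0,0,100],[0,0,-0.1755,0,0,0,60],[0,0,-0.1755,0,0,0,55],[0,0,-0.1755,0,0,0,45],[0,0,-0.1755,0,0,0,35],[0,0,-0.1755,0,0,0,25],[0,0,-0.1755,0,0,0,25],[0,0,-0.1755,0,0,0,25],[0,0,-0.1755,0,0,0,25],[0,0,-0.1755,0,0,0,25],[0,0,-0.1755,0,0,0,25]]]' --squeeze 30

```text
time: 18.32
ee_pos: [0.6625, 0.2244, 0.0456]
orientation: [1.938, 1.567, 0.196]
wrist_force: [-0.2, -0.7, 6.5]
grip_width: 0.0389
```

Request:
carry_out --moves '[[[0,0,0.015,0,0,0,25],[0,0,0.035,0,0,0,25],[0,0,0.055,0,0,0,25],[0.002,-0.01,0.065,0,0,0,25],[0.005,-0.028,0.07,0,0,0,25],[0.009,-0.052,0.07,0,0,0,25],[0.013,-0.078,0.07,0,0,0,25],[0.017,-0.104,0.07,0,0,0,25],[0.021,-0.128,0.07,0,0,0,25],[0.024,-0.148,0.07,0,0,0,25],[0.027,-0.162,0.07,0,0,0,25],[0.028,-0.168,0.065,0,0,0,25],[0.028,-0.168,0.055,0,0,0,25],[0.028,-0.168,0.045,0,0,0,25],[0.028,-0.168,0.035,0,0,0,25],[0.028,-0.168,0.025,0,0,0,25],[0.028,-0.168,0.017,0,0,0,25],[0.028,-0.168,0.011,0,0,0,25],[0.028,-0.168,0.008,0,0,0,25],[0.028,-0.168,0.008,0,0,0,25]]]'

```text
time: 19.98
ee_pos: [0.6884, 0.0563, 0.0501]
orientation: [-1.434, 1.569, 3.108]
wrist_force: [0.3, 0.6, -1.2]
grip_width: 0.0391
```

Request:
carry_out --moves '[[[0,0,-0.001,0,0,0,25],[0,0,-0.002,0,0,0,25],[0,0,-0.003,0,0,0,25],[0,0,-0.003,0,0,0,25]]]'

```text
time: 20.32
ee_pos: [0.6893, 0.0559, 0.0486]
orientation: [1.731, 1.57, -0.011]
wrist_force: [-0.5, 0.3, -2.3]
grip_width: 0.0388
```

Request:
carry_out --moves '[[[0,0,-0.001,0,0,0,25],[0,0,-0.0015,0,0,0,25],[0,0,-0.0015,0,0,0,25]]]'

```text
time: 20.57
ee_pos: [0.6894, 0.0558, 0.0485]
orientation: [1.079, 1.57, -0.663]
wrist_force: [-3.5, -0.4, 7.9]
grip_width: 0.0388
```

Request:
carry_out --moves '[[[0,0,0.001,0,0,0,25],[0,0,0.001,0,0,0,50],[0,0,0.001,0,0,0,60],[0,0,0.001,0,0,0,70],[0,0,0.001,0,0,0,75],[0,0,0.001,0,0,0,75],[0,0,0.03,0,0,0,75],[0,0,0.07,0,0,0,75],[0,0,0.11,0,0,0,75],[-0.035,0.011,0.13,0,0,0,70],[-0.07,0.022,0.13,0,0,0,70],[-0.105,0.034,0.13,0,0,0,70],[-0.14,0.045,0.13,0,0,0,70],[-0.175,0.057,0.13,0,0,0,70],[-0.21,0.068,0.13,0,0,0,70],[-0.24,0.078,0.13,0,0,0,70],[-0.256,0.083,0.13,0,0,0,70],[-0.256,0.083,0.13,0,0,0,70],[-0.256,0.083,0.1,0,0,0,70],[-0.256,0.083,0.08,0,0,0,70]]]'

```text
time: 22.23
ee_pos: [0.4345, 0.1385, 0.1267]
orientation: [1.632, 1.567, -0.111]
wrist_force: [-0.2, -1.6, -0.3]
grip_width: 0.0597
```

```bash
python3 - <<'E'
from h import *
d=cam("top"); crop(d,"t6",150,90,200,150,4)
E
```

```text
(no output)
```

View pics/t6.png

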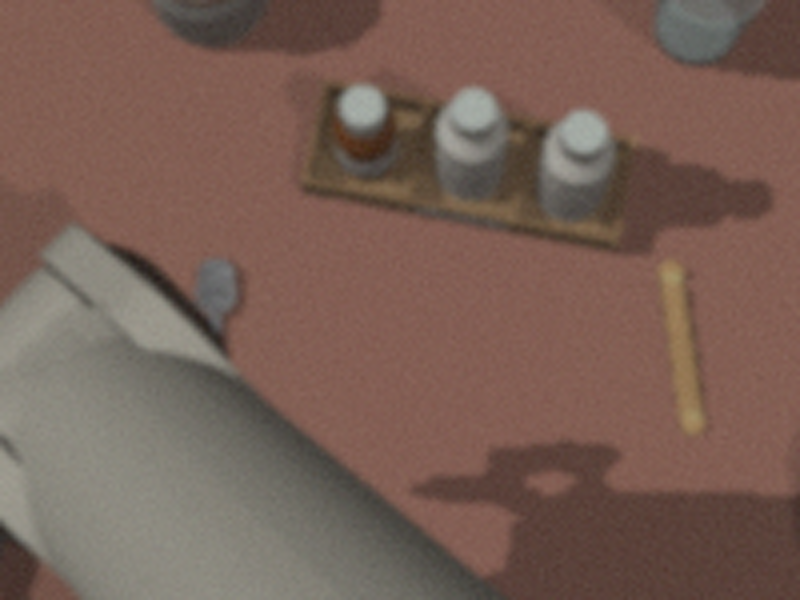

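All three bottles stand in the carton, caps at crop (362,108), (474,110) and (585,132). The spoon has not moved. Now the bung.

Request:
carry_out --moves '[[[0,0,-0.03,0,0,0,65],[0,0,-0.06,0,0,0,65],[0,0,-0.085,0,0,0,65],[0,0,-0.1,0,0,0,65],[0,0,-0.1045,0,0,0,65],[0,0,-0.1045,0,0,0,65],[0,0,-0.1045,0,0,0,50],[0,0,-0.1045,0,0,0,40],[0,0,-0.1045,0,0,0,30],[0,0,-0.1045,0,0,0,25],[0,0,-0.1045,0,0,0,25],[0,0,-0.1045,0,0,0,25],[0,0,-0.1045,0,0,0,25],[0,0,-0.1045,0,0,0,25]]]' --squeeze 30

```text
time: 23.45
ee_pos: [0.4341, 0.1393, 0.0234]
orientation: [1.878, 1.568, 0.136]
wrist_force: [0.1, 0.2, 7.5]
grip_width: 0.0397
```

Request:
carry_out --moves '[[[0,0,0.015,0,0,0,25],[0,0,0.04,0,0,0,25],[0,0,0.07,0,0,0,25],[0.003,0.02,0.08,0,0,0,25],[0.006,0.045,0.08,0,0,0,25],[0.01,0.075,0.08,0,0,0,25],[0.014,0.105,0.08,0,0,0,25],[0.018,0.135,0.08,0,0,0,25],[0.022,0.165,0.08,0,0,0,25],[0.026,0.19,0.08,0,0,0,25],[0.028,0.203,0.08,0,0,0,25],[0.028,0.207,0.065,0,0,0,25],[0.028,0.207,0.05,0,0,0,25],[0.028,0.207,0.035,0,0,0,25],[0.028,0.207,0.022,0,0,0,25],[0.028,0.207,0.013,0,0,0,25],[0.028,0.207,0.008,0,0,0,25],[0.028,0.207,0.005,0,0,0,25],[0.028,0.207,0.004,0,0,0,25],[0.028,0.207,0.004,0,0,0,25]]]'

```text
time: 25.12
ee_pos: [0.4607, 0.3449, 0.0267]
orientation: [-0.035, 1.569, -1.777]
wrist_force: [0.1, -1.0, -1.2]
grip_width: 0.0396
```

Request:
carry_out --moves '[[[0,0,-0.001,0,0,0,25],[0,0,-0.001,0,0,0,40],[0,0,-0.001,0,0,0,55],[0,0,-0.001,0,0,0,65],[0,0,-0.001,0,0,0,65],[0,0,0.03,0,0,0,65],[0,0,0.07,0,0,0,65],[0,0,0.11,0,0,0,65],[0,0,0.15,0,0,0,65],[0,0,0.2,0,0,0,65],[-0.03,0.04,0.22,0,0,0,65],[-0.06,0.08,0.22,0,0,0,65],[-0.09,0.12,0.22,0,0,0,65],[-0.11,0.155,0.22,0,0,0,65],[-0.11,0.155,0.22,0,0,0,65],[-0.11,0.155,0.22,0,0,0,65],[-0.11,0.155,0.22,0,0,0,65],[-0.11,0.155,0.22,0,0,0,65]]]'

```text
time: 26.62
ee_pos: [0.3514, 0.5005, 0.2459]
orientation: [0.526, 1.57, -1.215]
wrist_force: [0.5, 0.0, -0.3]
grip_width: 0.0556
```

```bash
python3 - <<'E'
from h import *
d=cam("top"); crop(d,"t7",80,90,360,180,2.2); s=cam("scene"); crop(s,"s7",120,90,280,210,2.85)
E
```

```text
(no output)
```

View pics/t7.png

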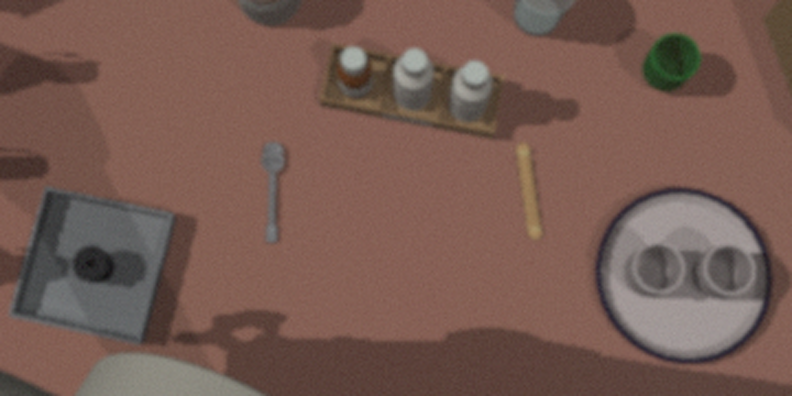

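View pics/s7.png

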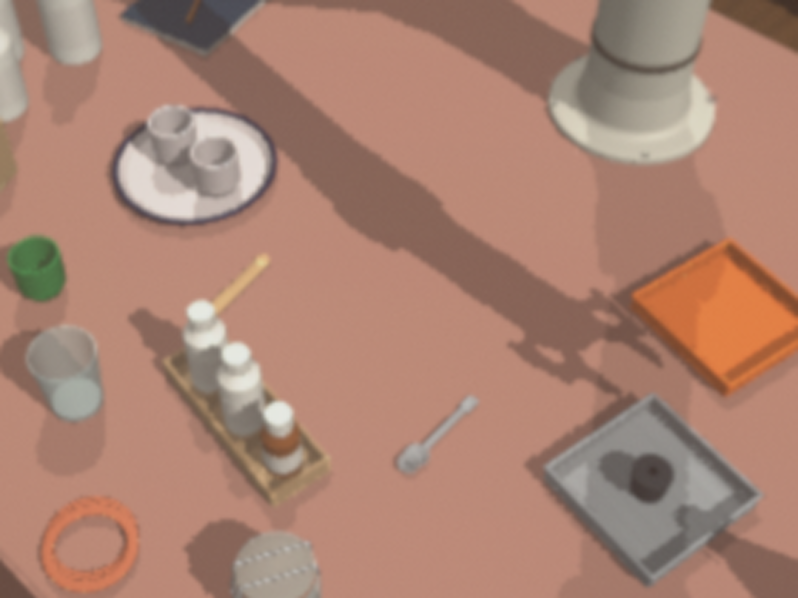

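All parts stand in place in both views. A numeric check on these clicks, then hand in if it passes.

```bash
python3 - <<'E'
from h import *
d=cam("top");s=cam("scene")
T={"tall":(475,71,.118,201,311),"short":(353,59,.093,278,413),"cup1":(657,269,.0645,172,122),"cup2":(728,271,.0645,215,154),"bung":(94,262,.037,653,468)}
a=np.radians(-9.8);R=np.array([[np.cos(a),np.sin(a)],[-np.sin(a),np.cos(a)]])
O={"tall":(.6775,-.011),"short":(.6775,-.011),"cup1":(.467,-.325),"cup2":(.467,-.325),"bung":(.461,.346)}
for n,(u,v,z,us,vs) in T.items():
    for nm,p in(("top",ray(d,[(u/2.2+79.8,v/2.2+89.8)],z)),("scene",ray(s,[(us/2.85+119.8,vs/2.85+89.8)],z))):
        r=R@(p[0,:2]-O[n]); print(n,nm,(r*1000).round(1),np.hypot(*r).round(4))
E
```

```text
tall top [  1.4 -66. ] 0.066
tall scene [  0.2 -64.5] 0.0645
short top [-2.1 68.3] 0.0683
short scene [-0.3 69.2] 0.0692
cup1 top [-9.1 41.7] 0.0426
cup1 scene [  6.9 -32.4] 0.0331
cup2 top [  3.9 -35.6] 0.0358
cup2 scene [-4.8 47.1] 0.0473
bung top [ 1.  -4.1] 0.0042
bung scene [-2.4 -1.7] 0.0029
```

```bash
python3 - <<'E'
from bench import env
print(env.finish_job())
E
```

```text
the job is handed in; nothing more can be done
None
```

I sorted all five objects and handed the job in at about 27 s of robot time; no verdict was reported.

| Object | Where it stands | Last check (both cameras) | Limit |
|---|---|---|---|
| Tall bottle | −y end cell | within about 4 mm of the cell centre | 20 mm |
| Short bottle | +y end cell | within about 3 mm of the cell centre | 20 mm |
| Cups | side by side on the tray | 33–47 mm from the tray centre | 68 mm |
| Bung | steel dish | within about 5 mm of the dish centre | 60 mm |

- **Uprightness:** I judged this by eye; both bottles and cups look upright in the last pictures. I did not measure tilt or resting height.
- **Setting down:** bottles and cups were lowered until the wrist force showed contact, then released. The second cup was pressed at 18 N before I eased off. The bung was released at floor height without a force check.
- **Bystanders and look-alikes:** the spoon, the jar, the green cup and the orange dish look unmoved in the pictures; I did not re-measure them.
- **One disagreement:** the two cameras put the tray centre about 12 mm apart (the scene value was a rough hand estimate), so the cup distances are uncertain by about that much. That still leaves them inside the limit.

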